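# Tighten the heel-block glue press with a hex key

## Task

The laminated guitar heel block in the glue press still needs clamping: the black cap screw is tight, the brass-coloured one only finger-tight. Take the red T-handle hex key from the wooden tool block, feel it fully home in the brass screw's socket with light pressure before you turn the screw, then turn it clockwise until it goes firm, without overtightening it. Then stand the key back fully in its hole in the tool block, let go, and leave everything else on the bench where it is.

Things in the scene. Friction and masses are not known exactly. Their poses are not given: they have to be found in the camera images.
- socket (a point): Mouth of the brass screw's hexagon socket, on its axis, level with the top of its 30 mm head, 5 mm below the press's top face. z up. Socket: 14 mm deep to its flat bottom; the top 4 mm is a round countersink (26 to 20 mm) that centres the key; below it the hexagon, 17.6 mm across flats. How its flats lie is not given: rest the key in it with 5 N, twist up to 60 degrees until it drops.
- screw (a joint): Turn of the brass screw in rad, growing clockwise seen from above. Finger-tight at the start (0.05 to 0.35); drag about 0.1 N m and goes firm at 1.00, a hard stop. 0.15 to 0.25 N m on the key means firm; beyond about 0.35 N m the key slips round in the socket and spoils it. The key has about 0.1 to 0.15 rad of play before it bites. The screw stays as left and does not sink.
- key_grip (a point): Centre of the hex key's red handle, a bar 100 mm long (along x), 22 mm wide (along y, the way to grip it) and 24 mm high; z along the shank, up. It lies on the axis of the shank, 112 mm above the key's lower end.
- key: The hex key (0.2 to 0.33 kg): steel hexagon shank, 17 mm across flats (19.6 mm over corners), 100 mm long, under the red handle. Origin: centre of the flat lower end; z up the shank, x along the handle; flats face x and every 60 degrees. It starts upright in its hole in the tool block.
- block_hole (a point): Centre of the mouth of the key's round hole in the tool block: 23 mm wide, 40 mm deep, upright. The key stands in it with its handle's centre 72 mm above this point, free to be set at any yaw.
- block: Fixed light wooden tool block, 75 mm (x) by 130 mm (y), 55 mm high; origin under its centre. The key's hole is at its centre; three smaller holes are empty.
- press: Fixed glue press: dark steel base plate 100 mm (x) by 200 mm (y), wood laminations on it, and an aluminium caul 80 by 180 mm whose top is 72 mm above the bench. Origin under its centre. Two cap screws stand in 34 mm wide counterbores in the caul, on the long axis: the brass-coloured one at y = +64 mm, the black one at y = -64 mm, already tight.
- glue: Green glue bottle with a red nozzle, 72 mm wide, 205 mm high, loose; origin at its foot. Leave alone.
- tape: Roll of cream masking tape lying flat, 100 mm wide, 25 mm high, loose. Leave alone.
- bowl: Glass bowl, 170 mm wide, 70 mm high, loose; origin at its foot. Leave alone.
- turnscrew: Screwdriver with a red handle lying flat, 190 mm long (along x), 26 mm high, loose. Leave alone.
Not all that is in view belongs to the job. What is meant by the key is not blue or purple, and is the smaller of those in its own colour.

How it is judged:
By the outcome, as a careful person would: the job done as asked, in the order asked, and still so for the second after the job is handed in, with the robot touching nothing.
It also fails if it takes over 67 s, if anything falls off the work surface, if the arm or the gripper's body presses on something with over 40 N, if the wrist force passes 120 N, or if a joint passes its speed limit or range.

## Robot

A 7-joint arm with a two-finger parallel gripper is mounted at the origin on the work surface. World frame = base frame: x ahead of the robot, y to its left, z up, the work surface at z = 0. Lengths are in mm, angles in rad, forces in N, time in s.
With the tool pointing down it reaches from about 425 to 950 mm from the base axis. Payload 4.7 kg.
Tool frame: the origin (TCP) lies at the very end of the fingers, on their centre line; the grasp point (between the pads) lies robot.hold_point_z behind it (robot.hold_point_z is the distance from the TCP to the grasp point, in mm); z points along the fingers, y is the direction in which the jaws open and shut (so a half turn about z gives the same grasp; the last joint's range is limited). The gripper opens to 85 mm and grips with 20 to 120 N. Pads are 22 mm wide; open, the fingers measure 114 mm over their backs; the gripper's body (76 mm by 85 mm) begins 54 mm behind the grasp point. The pads swing forward as they close: fully open they stand 13 mm farther back than shut.
Start: joints at [1.278, 0.469, -0.049, 1.532, 0.024, 1.141, -0.082], TCP at [176.053, -651.655, 231.335] pointing down, gripper open.
Joint ranges: [-2.59, 2.59], [-0.33, 1.99], [-1.39, 1.29], [0.1, 2.45], [-1.04, 4.18], [0.21, 1.99], [-2.66, 2.66]. Speed limits (rad/s): [2.57, 2.57, 3.14, 3.14, 3.14, 3.14, 3.14].

## Interface

Orientations are given as a unit quaternion [x, y, z, w].
In Python, from cell import robot, snapshot gives the robot as it stands.
- The arm moves only by the tool drive_tool, never from a script. Its argument "plan" is a list of rows, each a list of 5 numbers: the shift along the tool's x, y, z in m, then the turn about the tool's z in rad, then the closure in counts, from 0 (fully open) to 255 (shut). A call has 1 to 20 rows; each row shifts and turns the commanded pose from where the row before left it, along the tool's axes as they then stand; what a row does not reach is not made up. A row lasts 1/8 s, in which the tool goes at most 62.5 mm and 10.7 degrees, less where a joint would pass 70% of its speed; a pose out of reach is approached as far as the arm can. A call is refused whole if a number of a shift passes 0.0625 or a number of a turn 0.188, either way. A call with a gripper value outside its range is refused whole. The fingers move at their own pace and stop on an object; "grip_force" is the grip in N (left out, the last holds). Time passes only in rows, so rows that do not move let the fingers close. It gives the time, the measured TCP pose, the force and the opening at its end, in the units of the state.
- robot.get_obs(): the state, without advancing time (a new reading comes with each control period).
- snapshot(name): name is "scene" or "side" or "wrist"; returns a dict with "image" (384x512x3 uint8, blue, green, red), "z_map" (384x512 float32, mm along the optical axis (not along the pixel's ray), 0 where there is no reading), "mtx" (3x3 intrinsics, pixels), "world_from_camera" (4x4, takes a point from camera to world coordinates). Camera axes: x right, y down, z forward; pixel columns grow to the right and rows downward; lengths in mm; the calibration is good to about 2 mm. The wrist camera is an equidistant fisheye: a pixel r from the principal point sees the ray r / f radians off the axis. A picture is of the moment at which its call begins.
- robot.job_done(): hands the job in, once; it reports no verdict.
The state is a dict: "time": time; "q": joint angles; "joint_velocities": joint speeds; "tau": joint torques, N m; "tool_pos": TCP position; "tcp_rot": TCP orientation; "force": force on the tool from outside, world axes, zero at the start; "wrist_torque": the same for the moment, N m; "grip_width": opening from 0.0 (shut) to 1.0 (fully open).
Only numpy, scipy, OpenCV 4.12 (cv2) and the standard library are available. Lean on these libraries where they do the work, as an engineer would, in place of code of your own. Each camera call takes 0.05 s, during which the arm holds its last target. There are 200 camera calls.

## Working session

There is one attempt and no reset: what is moved stays moved. The work goes in short steps, Python scripts to look and compute and a tool call to move; the robot and the scene stay as the last step left them, time stands still between calls to the robot, and variables do not carry over. Pictures are saved under pics/ and viewed, about 8 in all and at most 12, crops included, and the job is handed in when it is done.

Besides the shell and the picture viewer there is one more tool, called after "Request:" by a JSON object that holds its "fn" and its "kwargs". drive_tool: Moves the arm, as the interface text tells. Its arguments: {"type":"object","properties":{"plan":{"type":"array","items":{"type":"array","items":{"type":"number"}}},"grip_force":{"type":"number"}},"required":["plan"]}

```bash
mkdir -p pics; ls; python3 - <<'E'
from cell import robot, snapshot
import cv2,numpy as np
print(robot.get_obs(), robot.hold_point_z)
for n in ["scene","side"]:
    s=snapshot(n); cv2.imwrite(f"pics/{n}0.png",s["image"]); np.savez(f"pics/{n}0.npz",**s)
    print(s["mtx"],s["world_from_camera"])
a=[cv2.imread(f"pics/{n}0.png") for n in ["scene","side"]]
cv2.imwrite("pics/both0.png",cv2.resize(np.vstack(a),(800,1200))[:]) 
E
```

```text
pics
{'time': 0.0, 'q': array([ 1.27807308,  0.46946039, -0.04859193,  1.53370371,  0.02410476,
        1.1410115 , -0.08230088]), 'joint_velocities': array([ 0.00108193, -0.00036216, -0.00051572,  0.0008744 ,  0.00025674,
        0.00059136,  0.00079065]), 'tau': array([-1.07539981e-03, -5.10311830e+01, -4.69857675e-02, -2.37715209e+01,
        1.06658338e-02,  7.53009401e-03,  2.72746050e-06]), 'tool_pos': array([ 175.87379045, -651.06982744,  230.24450989]), 'tcp_rot': array([ 9.91309786e-01,  1.31544332e-01, -1.70929087e-04, -9.83804159e-04]), 'force': array([-0.39202346, -0.54783088,  0.56275903]), 'wrist_torque': array([ 0.02242499,  0.02303286, -0.03090691]), 'grip_width': 1.0035012121412297} 18.700000000000003
[[356.86947336   0.         251.91409432]
 [  0.         356.86947336 187.96555972]
 [  0.           0.           1.        ]] [[-2.35130235e-02  8.11932271e-01 -5.83277914e-01  1.22651478e+03]
 [ 9.99607247e-01  1.01955461e-02 -2.61036728e-02  4.51771160e+01]
 [-1.52475775e-02 -5.83662606e-01 -8.11853111e-01  9.68402027e+02]
 [ 0.00000000e+00  0.00000000e+00  0.00000000e+00  1.00000000e+00]]
[[468.27818275   0.         262.71199285]
 [  0.         468.27818275 197.57949354]
 [  0.           0.           1.        ]] [[-9.17941325e-01 -2.50021059e-01  3.08014926e-01  1.28570198e+02]
 [-3.96210715e-01  6.16954629e-01 -6.79988276e-01  9.79535302e+02]
 [-2.00198458e-02 -7.46228153e-01 -6.65389172e-01  1.06306441e+03]
 [ 0.00000000e+00  0.00000000e+00  0.00000000e+00  1.00000000e+00]]
```

View pics/scene0.png

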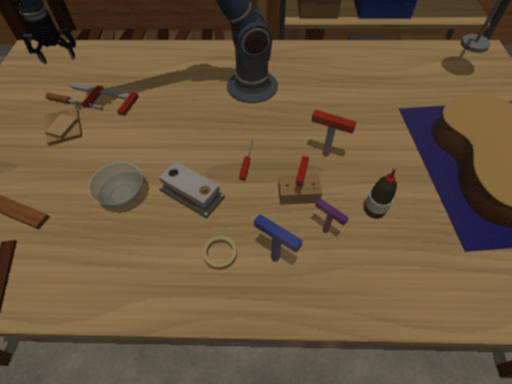

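View pics/side0.png

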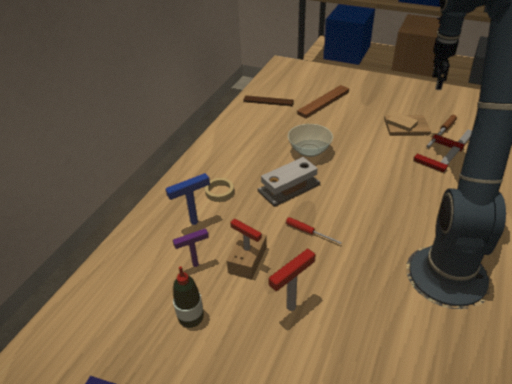

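Candidates for the key: small red T-handle in the tool block (302,172 scene; 246,230 side), large red T-handle (333,120; 292,270), blue T (277,232), purple T (331,210), red screwdriver (245,165). By the description I choose the one in the block, the smaller red one. Now I'll measure it and check in one crop.

```bash
cat > h.py <<'E'
import cv2,numpy as np
def load(n): return dict(np.load(f"pics/{n}.npz"))
def cloud(s):
    h,w=s["z_map"].shape; v,u=np.mgrid[:h,:w]; K=s["mtx"]; z=s["z_map"]
    P=np.stack([(u-K[0,2])/K[0,0]*z,(v-K[1,2])/K[1,1]*z,z],-1)
    T=s["world_from_camera"]; return P@T[:3,:3].T+T[:3,3]
def ray(s,u,v):
    K=s["mtx"];T=s["world_from_camera"]
    d=T[:3,:3]@np.array([(u-K[0,2])/K[0,0],(v-K[1,2])/K[1,1],1]); return T[:3,3],d/np.linalg.norm(d)
def onplane(s,u,v,z): o,d=ray(s,u,v); return o+d*(z-o[2])/d[2]
def tri(r):
    A=sum(np.eye(3)-np.outer(d,d) for o,d in r); b=sum((np.eye(3)-np.outer(d,d))@o for o,d in r)
    p=np.linalg.solve(A,b); return p,[np.linalg.norm(np.cross(p-o,d)) for o,d in r]
def red(im):
    h=cv2.cvtColor(im,cv2.COLOR_BGR2HSV); return ((h[...,0]<6)|(h[...,0]>174))&(h[...,1]>170)&(h[...,2]>60)
def comps(m):
    n,l,st,c=cv2.connectedComponentsWithStats(m.astype(np.uint8)); return [(l==i,st[i],c[i]) for i in range(1,n) if st[i,4]>25]
E
python3 - <<'E'
from h import *
S,D=load("scene0"),load("side0")
rays=[]
for s,roi in ((S,(302,172)),(D,(246,230))):
    for m,st,c in comps(red(s["image"])):
        if abs(c-roi).max()<12:
            P=cloud(s)[m]; P=P[s["z_map"][m]>0]; print("red",st,c,np.percentile(P,[5,50,95],axis=0).round(),); rays.append(ray(s,*c))
            top=P[P[:,2]>np.percentile(P[:,2],95)-8]; r=cv2.minAreaRect(top[:,:2].astype(np.float32)); print("top rect",r,len(top))
print(tri(rays))
for s,bx in ((S,(270,150,330,210)),(D,(215,210,280,285))):
    P=cloud(s); x0,y0,x1,y1=bx; Q=P[y0:y1,x0:x1].reshape(-1,3); Q=Q[(abs(Q[:,2]-55)<6)]; print("blk",cv2.minAreaRect(Q[:,:2].astype(np.float32)),np.median(Q,0))
for s,bx in ((S,(150,155,235,220)),(D,(250,150,330,210))):
    P=cloud(s); x0,y0,x1,y1=bx; Q=P[y0:y1,x0:x1].reshape(-1,3); Q=Q[(abs(Q[:,2]-72)<6)]; print("caul",cv2.minAreaRect(Q[:,:2].astype(np.float32)),np.median(Q,0))
a=cv2.resize(S["image"][145:215,150:335],None,fx=4,fy=4,interpolation=cv2.INTER_CUBIC)
b=cv2.resize(D["image"][150:285,215:330],None,fx=2.2,fy=2.2,interpolation=cv2.INTER_CUBIC)
c=np.zeros((a.shape[0]+b.shape[0],a.shape[1],3),np.uint8);c[:a.shape[0]]=a;c[a.shape[0]:,:b.shape[1]]=b
cv2.imwrite("pics/crop1.png",c)
E
```

```text
red [297 157  11  28 159] [302.02515723 169.87421384] [[517. 152. 133.]
 [563. 166. 139.]
 [601. 180. 141.]]
top rect ((556.2667236328125, 166.62493896484375), (17.817472457885742, 93.58344268798828), 75.56888580322266) 151
red [231 219  30  21 226] [245.77433628 228.92035398] [[508. 155. 129.]
 [548. 172. 138.]
 [592. 184. 142.]]
top rect ((551.7070922851562, 168.49375915527344), (23.462493896484375, 96.42739868164062), 76.45967102050781) 193
(array([553.35633919, 165.60936465, 129.28333382]), [np.float64(1.8575865639893816), np.float64(1.8575865639892237)])
blk ((552.1484375, 165.90542602539062), (80.56041717529297, 130.215576171875), 3.868429660797119) [559.15015317 164.11713274  54.86821682]
blk ((552.9193725585938, 167.23184204101562), (77.25287628173828, 134.08546447753906), 4.8106608390808105) [546.68776464 187.43870424  55.38253133]
caul ((555.6876831054688, -186.32861328125), (182.25054931640625, 82.810791015625), 57.5751953125) [ 559.36160011 -183.04903937   71.86842877]
caul ((543.9039916992188, -210.9075469970703), (243.3147430419922, 94.57992553710938), 61.33357238769531) [ 555.88015233 -181.50707256   72.48742593]
```

View pics/crop1.png

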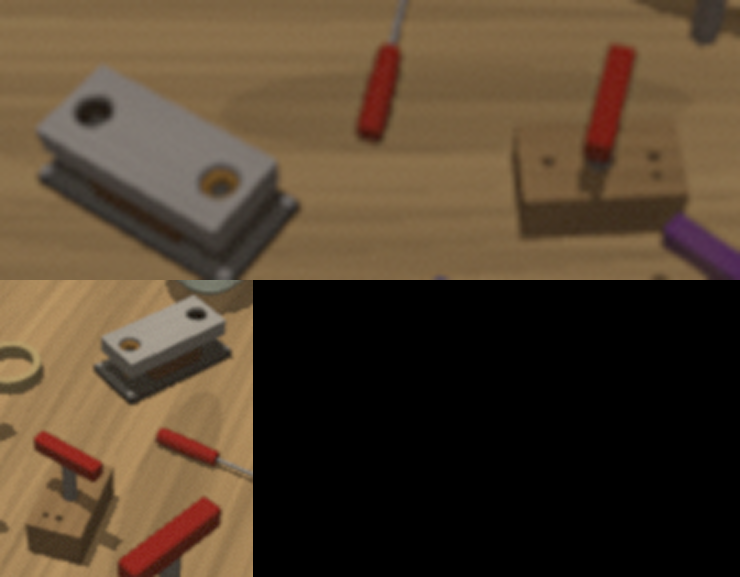

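Crop shows the small red T-handle key standing in the wooden block (scene 302,172), the brass screw at about (204.5,190) and the black one at (173,173). Next I'll check clearances and work out the first move.

```bash
cat >> h.py <<'E'
from scipy.spatial.transform import Rotation as R
def yaw(o): x=R.from_quat(o["tcp_rot"]).as_matrix()[:,0]; return np.degrees(np.arctan2(x[1],x[0]))
def delta(o,tgt,yawdeg=None):
    M=R.from_quat(o["tcp_rot"]).as_matrix()
    d=M.T@(np.array(tgt)-o["tool_pos"])/1000
    t=0 if yawdeg is None else -np.radians((yawdeg-yaw(o)+180)%360-180)
    print("tool shift m",d.round(4),"turn",round(t,4),"yaw now",yaw(o).round(2),"tilt",M[:,2].round(4))
E
python3 - <<'E'
from h import *
from cell import robot
S,D=load("scene0"),load("side0")
for s,bs in ((S,((310,195,350,225),(305,105,360,140))),(D,((170,225,212,255),(265,248,320,292)))):
    P=cloud(s)
    for x0,y0,x1,y1 in bs:
        Q=P[y0:y1,x0:x1].reshape(-1,3); Q=Q[Q[:,2]>70]; print(np.percentile(Q,[2,50,98],axis=0).round())
print(onplane(S,204.5,190.2,70),onplane(D,215+130/2.2,150+(343-280)/2.2,70))
delta(robot.get_obs(),[560,-130,300],106)
E
```

```text
[[657. 200.  79.]
 [694. 239. 122.]
 [726. 278. 127.]]
[[347. 206.  87.]
 [384. 270. 168.]
 [414. 332. 177.]]
[[650. 206.  76.]
 [684. 246. 120.]
 [719. 284. 128.]]
[[335. 215.  88.]
 [372. 282. 173.]
 [410. 341. 180.]]
[ 591.41228988 -130.25411351   70.        ] [ 590.70168387 -136.76190955   70.        ]
tool shift m [ 0.5067 -0.4031 -0.0689] turn -1.5863 yaw now 15.11 tilt [-5.0e-04  1.7e-03 -1.0e+00]
```

Request:
{"fn": "drive_tool", "kwargs": {"plan": [[0.042,-0.0336,-0.0058,0,0],[0.042,-0.0336,-0.0058,0,0],[0.042,-0.0336,-0.0058,0,0],[0.042,-0.0336,-0.0058,0,0],[0.042,-0.0336,-0.0058,0,0],[0.042,-0.0336,-0.0058,0,0],[0.042,-0.0336,-0.0058,0,0],[0.042,-0.0336,-0.0058,0,0],[0.042,-0.0336,-0.0058,0,0],[0.042,-0.0336,-0.0058,0,0],[0.042,-0.0336,-0.0058,0,0],[0.042,-0.0336,-0.0058,0,0],[0,0,0,-0.18,0],[0,0,0,-0.18,0],[0,0,0,-0.18,0],[0,0,0,-0.18,0],[0,0,0,-0.18,0],[0,0,0,-0.18,0],[0,0,0,-0.18,0],[0,0,0,-0.18,0]]}}

```text
time: 2.6
tool_pos: [557.1, -131.0, 300.4]
tcp_rot: [0.656, 0.754, -0.0, -0.0]
force: [-1.0, -0.5, 0.4]
grip_width: 1.0
```

```bash
python3 - <<'E'
from h import *
from cell import robot,snapshot
o=robot.get_obs(); print(o["time"],o["tool_pos"],yaw(o),o["q"],o["force"])
s=snapshot("wrist"); np.savez("pics/w1.npz",**s); cv2.imwrite("pics/w1.png",s["image"]); print(s["mtx"],s["world_from_camera"])
delta(o,[553,167,210],166)
E
```

```text
2.6 [ 557.12663627 -131.04077244  300.42270228] 97.95785305366321 [ 0.63766191  0.30646615 -0.60901353  1.6652844   0.18418415  1.22876761
  0.12716619] [-0.98743377 -0.51680967  0.40085383]
[[297.31863964   0.         254.8263438 ]
 [  0.         297.31863964 188.83911476]
 [  0.           0.           1.        ]] [[ 9.90260807e-01  1.32598969e-01  4.24387403e-02  5.45278536e+02]
 [ 1.39216276e-01 -9.39711545e-01 -3.12347627e-01 -5.03126168e+01]
 [-1.53679909e-03  3.15213777e-01 -9.49019448e-01  4.42707798e+02]
 [ 0.00000000e+00  0.00000000e+00  0.00000000e+00  1.00000000e+00]]
tool shift m [0.2957 0.0373 0.0905] turn -1.1876 yaw now 97.96 tilt [-1.e-03  1.e-04 -1.e+00]
```

View pics/w1.png

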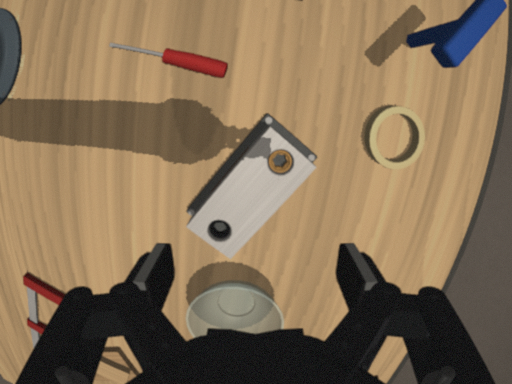

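Wrist view: brass screw with hex socket at (280,161), black screw at (219,230), caul between them; bowl, tape, and screwdriver are clear of the press top.

```bash
cat >> h.py <<'E'
def fray(s,u,v):
    K=s["mtx"];T=s["world_from_camera"]; p=np.array([u-K[0,2],v-K[1,2]]); r=np.linalg.norm(p); th=r/K[0,0]
    d=np.array([*(p/max(r,1e-9)*np.sin(th)),np.cos(th)]); return T[:3,3],T[:3,:3]@d
def fplane(s,u,v,z): o,d=fray(s,u,v); return o+d*(z-o[2])/d[2]
def brass(im):
    h=cv2.cvtColor(im,cv2.COLOR_BGR2HSV); return (h[...,0]>8)&(h[...,0]<25)&(h[...,1]>120)&(h[...,2]>40)
E
python3 - <<'E'
from h import *
W,S,D=load("w1"),load("scene0"),load("side0")
im=W["image"]; print(im[150:173:2,280], im[161,266:296:2])
m=np.zeros((384,512),bool); m[143:178,262:298]=brass(im)[143:178,262:298]
m=cv2.morphologyEx(m.astype(np.uint8),cv2.MORPH_CLOSE,np.ones((9,9)))
c=max(cv2.findContours(m,0,2)[0],key=cv2.contourArea); e=cv2.fitEllipse(cv2.convexHull(c)); print(e)
print("brass head z67",fplane(W,*e[0],67))
# caul from bright grey
h=cv2.cvtColor(im,cv2.COLOR_BGR2HSV); g=((h[...,1]<60)&(h[...,2]>70)).astype(np.uint8); g[:110]=0;g[260:]=0;g[:,:180]=0;g[:,325:]=0
g=cv2.morphologyEx(g,cv2.MORPH_CLOSE,np.ones((15,15)))
c=max(cv2.findContours(g,0,2)[0],key=cv2.contourArea)
p=np.array([fplane(W,*q[0],72)[:2] for q in c],np.float32); print(cv2.minAreaRect(p))
r=cv2.resize(im[140:182,259:301],(588,588),interpolation=cv2.INTER_CUBIC); cv2.imwrite("pics/brass.png",r)
tr=[fray(W,*e[0]),ray(S,204.5,190.2),ray(D,274.1,178.6)];print(tri(tr))
E
```

```text
[[ 72 109 141]
 [ 63 107 142]
 [ 76 106 132]
 [ 78  84  83]
 [ 78  84  84]
 [ 81  83  85]
 [ 80  84  84]
 [ 73  77  78]
 [ 57  77  91]
 [ 61 105 139]
 [ 65 109 143]
 [ 69 104 133]] [[160 169 175]
 [ 70  90 108]
 [ 70 119 158]
 [ 63 104 136]
 [ 81  89  93]
 [ 82  86  85]
 [ 81  86  86]
 [ 81  84  84]
 [ 75  83  82]
 [ 61  66  66]
 [ 44  61  73]
 [ 50  86 115]
 [ 66 116 155]
 [ 67  79  92]
 [149 159 165]]
((279.882080078125, 160.9184112548828), (21.764190673828125, 22.626575469970703), 66.73037719726562)
brass head z67 [ 588.9619427  -131.61536634   67.        ]
((552.0156860351562, -178.03506469726562), (190.76162719726562, 93.88249206542969), 57.81635665893555)
(array([ 589.710921  , -131.35620496,   71.60174543]), [np.float64(1.4496524694891755), np.float64(2.579318318030206), np.float64(2.582337159801282)])
```

Request:
{"fn": "drive_tool", "kwargs": {"plan": [[0.045,0.006,0,-0.1,0],[0.045,0.006,0,0,0],[0.045,0.006,0,0,0],[0.045,0.006,0,0,0],[0.045,0.006,0,0,0],[0.03,0.006,0,0,0]]}}

```text
time: 3.4
tool_pos: [537.3, 128.0, 300.8]
tcp_rot: [0.62, 0.784, -0.0, -0.0]
force: [0.8, -0.0, 0.7]
grip_width: 1.001
```

View pics/brass.png

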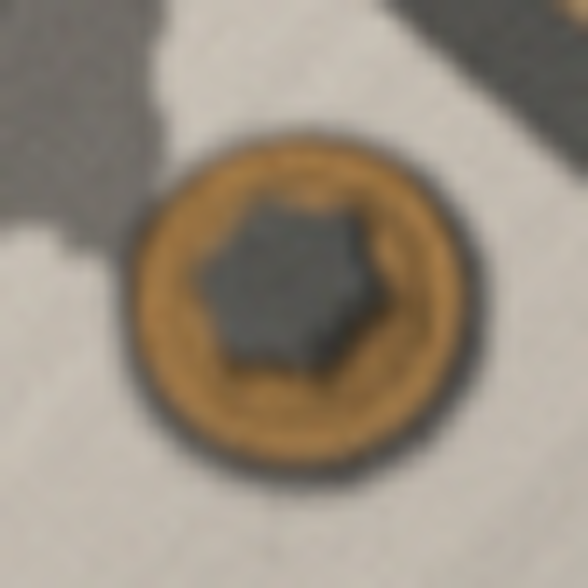

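Brass close-up: socket corners at about 48° mod 60 in the image, so about 56° in world. That puts the flats at handle yaw ≈ 86° or 146°, which will be confirmed by feel. Now the key from near.

```bash
python3 - <<'E'
from h import *
from cell import robot,snapshot
o=robot.get_obs()
s=snapshot("wrist"); np.savez("pics/w2.npz",**s); cv2.imwrite("pics/w2.png",s["image"])
S,D=load("scene0"),load("side0")
for m,st,c in comps(red(s["image"])):
    if st[4]<200: continue
    cc=max(cv2.findContours(m.astype(np.uint8),0,2)[0],key=cv2.contourArea)
    p=np.array([fplane(s,*q[0],139)[:2] for q in cc],np.float32)
    r=cv2.minAreaRect(p); print(st,c,"rect@139",r,tri([fray(s,*c),ray(S,302.03,169.87),ray(D,245.77,228.92)]))
    P=s["z_map"][m]; print(np.percentile(P,[5,50]))
delta(o,[553,167,210],166)
E
```

```text
[  80    0   74   69 2439] [112.74087741  31.25707257] rect@139 ((350.785400390625, 251.15975952148438), (96.34033203125, 44.955867767333984), 65.9842529296875) (array([496.72668655, 206.02649278, 189.01120658]), [np.float64(107.74372396101914), np.float64(91.9786444509907), np.float64(30.207956741303196)])
[224.95250702 235.60195923]
[ 233  110   88   58 1791] [275.7627024 138.2786153] rect@139 ((551.1546630859375, 167.2144317626953), (21.30198097229004, 96.514892578125), 76.3802261352539) (array([552.06843533, 165.88370691, 128.80308348]), [np.float64(1.7811304494330944), np.float64(2.3179357717901805), np.float64(1.9817981065373447)])
[296.88383484 303.5355835 ]
[157 208  55  31 745] [184.42013423 222.98657718] rect@139 ((471.217041015625, 50.1026725769043), (17.979211807250977, 66.34793090820312), 81.19641876220703) (array([529.69267204, 137.90605234, 154.7054081 ]), [np.float64(86.70971304588328), np.float64(45.50981283551995), np.float64(41.77013518963551)])
[455.81170654 461.39154053]
tool shift m [0.0343 0.0243 0.0908] turn -1.0936 yaw now 103.34 tilt [-3.e-04  2.e-04 -1.e+00]
```

View pics/w2.png

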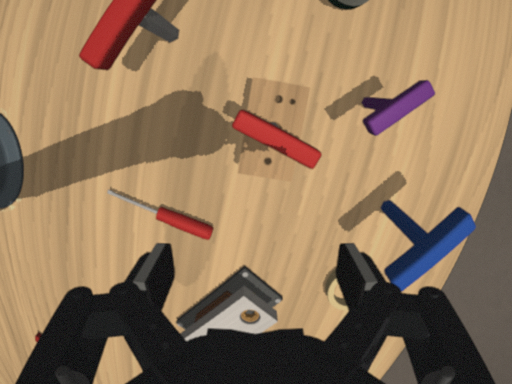

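Request:
{"fn": "drive_tool", "kwargs": {"plan": [[0.0347,0.0228,0,0,0],[0,0,0.03,-0.183,0],[0,0,0.03,-0.183,0],[0,0,0.03,-0.183,0],[0,0,0,-0.183,0],[0,0,0,-0.183,0],[0,0,0,-0.183,0],[0,0,0,0,0],[0,0,0,0,0]]}}

```text
time: 4.58
tool_pos: [552.3, 164.4, 210.7]
tcp_rot: [0.122, 0.993, -0.0, -0.0]
force: [-1.4, -0.6, -0.0]
grip_width: 0.997
```

```bash
python3 - <<'E'
from h import *
from cell import robot,snapshot
o=robot.get_obs(); print(o["q"],o["tool_pos"])
s=snapshot("wrist"); np.savez("pics/w3.npz",**s)
W=load("w2")
for m,st,c in comps(red(s["image"])):
    if st[4]<200: continue
    cc=max(cv2.findContours(m.astype(np.uint8),0,2)[0],key=cv2.contourArea)
    p=np.array([fplane(s,*q[0],139)[:2] for q in cc],np.float32)
    print(st,c,"rect@139",cv2.minAreaRect(p),tri([fray(s,*c),fray(W,275.76,138.28)]))
delta(o,[551.5,167,109],166.2)
E
```

```text
[ 0.33726589  0.49385209 -0.95190117  1.75908137  0.44319772  1.12128545
  0.57018832] [552.30714885 164.35490182 210.69246146]
[  85   88   26   75 1220] [ 97.49836066 125.00655738] rect@139 ((460.3433532714844, 59.15317916870117), (16.89131736755371, 59.685386657714844), 80.437744140625) (array([498.63110662, 212.02736648, 416.01850738]), [np.float64(23.29236608849041), np.float64(23.292366088490294)])
[ 243  133   29  121 3007] [256.591287   192.73328899] rect@139 ((548.7738647460938, 166.8226318359375), (20.347257614135742, 98.59978485107422), 75.58047485351562) (array([550.76818219, 165.97568781, 122.79525962]), [np.float64(0.6213746909805649), np.float64(0.6213746909806064)])
tool shift m [0.0014 0.0024 0.1017] turn -0.0028 yaw now 166.04 tilt [-3.e-04 -4.e-04 -1.e+00]
```

Request:
{"fn": "drive_tool", "kwargs": {"plan": [[0.0014,0.0022,0.035,0,0],[0,0,0.035,0,0],[0,0,0.0317,0,0],[0,0,0,0,0],[0,0,0,0,255],[0,0,0,0,255],[0,0,0,0,255],[0,0,0,0,255],[0,0,0,0,255],[0,0,0,0,255],[0,0,0,0,255],[0,0,0,0,255]], "grip_force": 60}}

```text
time: 6.12
tool_pos: [552.0, 167.0, 110.1]
tcp_rot: [0.12, 0.993, -0.0, 0.001]
force: [-0.6, -1.8, 6.9]
grip_width: 0.249
```

```bash
python3 - <<'E'
from h import *
from cell import robot,snapshot
o=robot.get_obs(); print(o["tool_pos"],yaw(o),o["force"],o["wrist_torque"],o["grip_width"],o["q"])
s=snapshot("wrist"); cv2.imwrite("pics/w4.png",s["image"])
E
```

```text
[552.00467399 167.00387431 110.1436398 ] 166.2389704133231 [-0.59983788 -1.81995217  6.94740096] [-0.41673688  0.20202429 -0.04269509] 0.2489949964608514 [ 0.26549189  0.60307384 -0.86995002  1.8538482   0.56346661  0.95026668
  0.4710966 ]
```

View pics/w4.png

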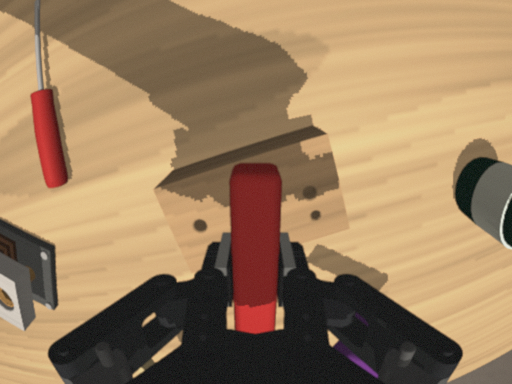

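Handle lies between the pads (center 256,240 in the wrist view), opening ≈ 21 mm as expected. Now I lift.

Request:
{"fn": "drive_tool", "kwargs": {"plan": [[0,0,-0.015,0,255],[0,0,-0.02,0,255],[0,0,-0.025,0,255],[0,0,-0.03,0,255],[0,0,0,0,255],[0,0,0,0,255]]}}

```text
time: 6.92
tool_pos: [551.0, 166.7, 198.7]
tcp_rot: [0.12, 0.993, -0.0, -0.0]
force: [-0.6, -0.2, -2.6]
grip_width: 0.247
```

```bash
python3 - <<'E'
from h import *
from cell import robot,snapshot
o=robot.get_obs(); print(o["tool_pos"],yaw(o),o["force"],o["wrist_torque"],o["grip_width"],o["q"])
s=snapshot("scene"); d=snapshot("side"); np.savez("pics/s5.npz",**s);np.savez("pics/d5.npz",**d)
a=s["image"][120:230,220:370]; b=d["image"][180:290,190:340]
cv2.imwrite("pics/lift.png",cv2.resize(np.hstack([a,b]),None,fx=2.6,fy=2.6,interpolation=cv2.INTER_CUBIC))
delta(o,[589.5,-131.8,200],146.5)
E
```

```text
[550.97842103 166.69477889 198.7095041 ] 166.25600793552405 [-0.64406185 -0.20655171 -2.6015746 ] [0.01885561 0.03907782 0.00772576] 0.2473320925002115 [ 0.32694324  0.50567436 -0.94537788  1.7732159   0.45638454  1.10106751
  0.55796609]
tool shift m [-0.1083 -0.2808 -0.0011] turn 0.3448 yaw now 166.26 tilt [-8.e-04 -8.e-04 -1.e+00]
```

View pics/lift.png

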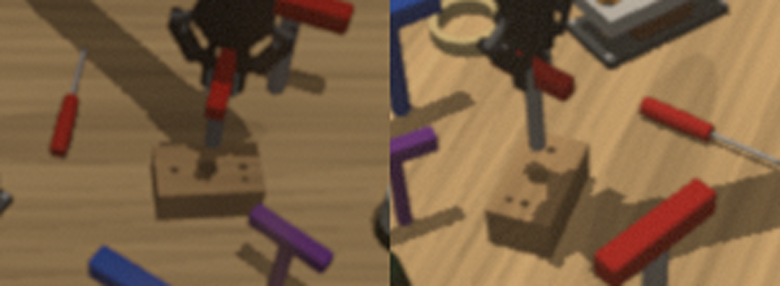

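Key is lifted clean and upright, and its empty hole is visible at about (299,185) scene and (248,246) side. Moving over the brass screw.

Request:
{"fn": "drive_tool", "kwargs": {"plan": [[-0.018,-0.0468,0,0,255],[-0.018,-0.0468,0,0,255],[-0.018,-0.0468,0,0,255],[-0.018,-0.0468,0,0,255],[-0.018,-0.0468,0,0,255],[-0.0183,-0.0468,0,0,255],[0,0,0,0.172,255],[0,0,0,0.172,255],[0,0,0,0,255],[0,0,0,0,255]]}}

```text
time: 8.28
tool_pos: [589.7, -131.0, 198.6]
tcp_rot: [0.286, 0.958, -0.0, -0.001]
force: [0.4, 0.9, -2.0]
grip_width: 0.246
```

```bash
python3 - <<'E'
from h import *
from cell import robot,snapshot
o=robot.get_obs(); print(o["tool_pos"],yaw(o),o["force"],o["wrist_torque"],o["grip_width"],o["q"])
delta(o,[589.5,-131.8,165],146.5)
S5,D5=load("s5"),load("d5")
print("hole",onplane(S5,298.8,184.6,55),onplane(D5,247.7,246.2,55))
s=snapshot("scene"); d=snapshot("side"); np.savez("pics/s6.npz",**s);np.savez("pics/d6.npz",**d)
a=s["image"][130:230,150:260]; b=d["image"][110:210,245:355]
cv2.imwrite("pics/over.png",cv2.resize(np.hstack([a,b]),None,fx=3.6,fy=3.6,interpolation=cv2.INTER_CUBIC))
E
```

```text
[ 589.71653141 -131.01654912  198.59734883] 146.7273907234443 [ 0.36583822  0.8723138  -1.97097093] [ 0.06299408 -0.00599535 -0.03995967] 0.2458308659974739 [ 0.74689709  0.51471975 -0.83169168  1.71053088  0.41899802  1.10542159
  0.77692301]
tool shift m [-0.0003 -0.0008  0.0336] turn 0.004 yaw now 146.73 tilt [-1.e-03  3.e-04 -1.e+00]
hole [555.29361377 163.9690132   55.        ] [551.61443281 160.25222183  55.        ]
```

View pics/over.png

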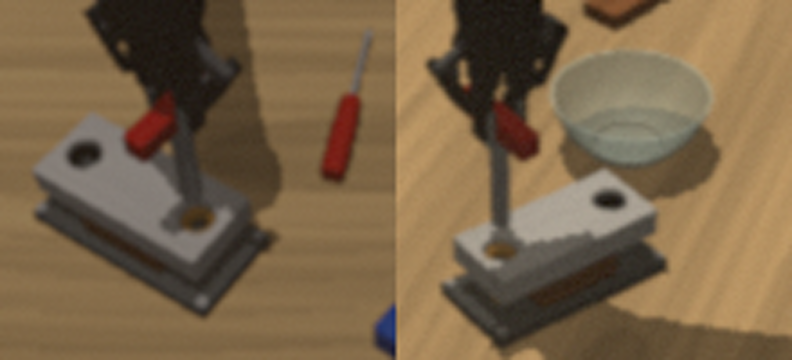

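Tip hovers just above the bore in both views. I'll check the alignment relative to the camera: shank against bore rim.

```bash
python3 - <<'E'
from h import *
def proj(s,p):
    T=np.linalg.inv(s["world_from_camera"]); q=T[:3,:3]@np.array(p)+T[:3,3]; k=s["mtx"]@q; return k[:2]/k[2]
tcp=[589.7,-131.0]
for n0,n6,b in (("scene0","s6",(190,178,218,202)),("side0","d6",(265,168,288,190))):
    s=load(n0); t=load(n6); x0,y0,x1,y1=b
    sub=s["image"][y0:y1,x0:x1].astype(int)
    # bore rim: pixels differing from caul grey, within box, component nearest expected
    big=cv2.resize(s["image"],None,fx=4,fy=4,interpolation=cv2.INTER_CUBIC); hsv=cv2.cvtColor(big,cv2.COLOR_BGR2HSV)
    m=((hsv[...,1]>90)|(hsv[...,2]<95)).astype(np.uint8)
    e=proj(s,[589.5,-131.8,70])
    best=None
    for mm,st,c in comps(m):
        if st[4]<6000 and np.hypot(*(c/4-.375-e))<6 and st[4]>150:
            cc=max(cv2.findContours(mm.astype(np.uint8),0,2)[0],key=cv2.contourArea); el=cv2.fitEllipse(cv2.convexHull(cc)); px=np.array(el[0])/4-.375
            print(n0,"rim px",px,"size",np.array(el[1])/4,"z72 ->",onplane(s,*px,72).round(1),"expected px",e)
    # shank edges by rows
    for z in (112,120,128):
        u,v=proj(t,[*tcp,z]); r=int(round(v)); row=t["image"][r].astype(int); im0=s["image"][r].astype(int)
        d=abs(row-im0).sum(1); print(n6,z,"pred",u.round(1),v.round(1), "grey",[(i,tuple(row[i])) for i in range(int(u)-6,int(u)+8)])
E
```

```text
scene0 rim px [204.24319458 189.81170654] size [7.79870987 9.83977604] z72 -> [ 591.4 -130.8   72. ] expected px [204.06526673 189.69138252]
s6 112 pred 202.6 181.6 grey [(196, (np.int64(119), np.int64(126), np.int64(134))), (197, (np.int64(112), np.int64(117), np.int64(124))), (198, (np.int64(89), np.int64(94), np.int64(101))), (199, (np.int64(65), np.int64(71), np.int64(76))), (200, (np.int64(49), np.int64(54), np.int64(59))), (201, (np.int64(47), np.int64(51), np.int64(56))), (202, (np.int64(47), np.int64(51), np.int64(56))), (203, (np.int64(51), np.int64(55), np.int64(61))), (204, (np.int64(51), np.int64(54), np.int64(59))), (205, (np.int64(48), np.int64(52), np.int64(57))), (206, (np.int64(61), np.int64(67), np.int64(71))), (207, (np.int64(68), np.int64(73), np.int64(79))), (208, (np.int64(71), np.int64(76), np.int64(81))), (209, (np.int64(71), np.int64(77), np.int64(82)))]
s6 120 pred 202.2 180.0 grey [(196, (np.int64(99), np.int64(105), np.int64(111))), (197, (np.int64(80), np.int64(85), np.int64(90))), (198, (np.int64(70), np.int64(75), np.int64(81))), (199, (np.int64(57), np
[... 3020 characters left out ...]
9), np.int64(159))), (268, (np.int64(88), np.int64(131), np.int64(161))), (269, (np.int64(89), np.int64(130), np.int64(162))), (270, (np.int64(83), np.int64(124), np.int64(155))), (271, (np.int64(67), np.int64(92), np.int64(111))), (272, (np.int64(57), np.int64(67), np.int64(74))), (273, (np.int64(54), np.int64(62), np.int64(67))), (274, (np.int64(54), np.int64(59), np.int64(63))), (275, (np.int64(58), np.int64(69), np.int64(78))), (276, (np.int64(73), np.int64(99), np.int64(117))), (277, (np.int64(86), np.int64(127), np.int64(156))), (278, (np.int64(88), np.int64(133), np.int64(164))), (279, (np.int64(94), np.int64(134), np.int64(167))), (280, (np.int64(101), np.int64(138), np.int64(167)))]
```

Rim in both views: (591,-131) and (590.4,-131), against TCP (589.7,-131). That's within 1 mm. Descending.

Request:
{"fn": "drive_tool", "kwargs": {"plan": [[0,0,0.015,0,255],[0,0,0.012,0,255],[0,0,0.006,0,255],[0,0,0.002,0,255],[0,0,0,0,255]]}}

```text
time: 9.0
tool_pos: [590.2, -131.3, 164.3]
tcp_rot: [0.288, 0.958, 0.0, 0.0]
force: [0.3, -1.1, -1.8]
grip_width: 0.25
```

Request:
{"fn": "drive_tool", "kwargs": {"plan": [[0,0,0.001,0,255],[0,0,0.001,0,255],[0,0,0,0,255]]}}

```text
time: 9.38
tool_pos: [590.0, -131.4, 162.3]
tcp_rot: [0.288, 0.958, -0.0, 0.0]
force: [0.8, -0.0, -2.5]
grip_width: 0.247
```

Request:
{"fn": "drive_tool", "kwargs": {"plan": [[0,0,0.001,0,255],[0,0,0.001,0,255],[0,0,0,0,255]]}}

```text
time: 9.75
tool_pos: [589.9, -131.3, 160.1]
tcp_rot: [0.288, 0.958, -0.0, -0.0]
force: [-0.4, 0.2, -2.6]
grip_width: 0.248
```

Request:
{"fn": "drive_tool", "kwargs": {"plan": [[0,0,0.001,0,255],[0,0,0.001,0,255],[0,0,0,0,255]]}}

```text
time: 10.12
tool_pos: [589.9, -131.3, 158.1]
tcp_rot: [0.288, 0.958, -0.0, -0.0]
force: [0.5, -0.5, -2.2]
grip_width: 0.249
```

Request:
{"fn": "drive_tool", "kwargs": {"plan": [[0,0,0.001,0,255],[0,0,0,0,255]]}}

```text
time: 10.38
tool_pos: [590.0, -131.4, 157.1]
tcp_rot: [0.288, 0.958, -0.0, -0.0]
force: [1.2, -0.3, -1.8]
grip_width: 0.25
```

Request:
{"fn": "drive_tool", "kwargs": {"plan": [[0,0,0.001,0,255],[0,0,0,0,255]]}}

```text
time: 10.62
tool_pos: [590.0, -131.3, 156.1]
tcp_rot: [0.288, 0.958, -0.0, -0.0]
force: [-0.1, -0.1, -2.3]
grip_width: 0.244
```

Request:
{"fn": "drive_tool", "kwargs": {"plan": [[0,0,0.001,0,255],[0,0,0.001,0,255],[0,0,0,0,255]]}}

```text
time: 11.0
tool_pos: [589.9, -131.4, 154.1]
tcp_rot: [0.288, 0.958, -0.0, -0.0]
force: [-0.1, -0.5, -2.9]
grip_width: 0.247
```

Request:
{"fn": "drive_tool", "kwargs": {"plan": [[0,0,0.001,0,255],[0,0,0.001,0,255],[0,0,0,0,255]]}}

```text
time: 11.38
tool_pos: [590.0, -131.3, 152.1]
tcp_rot: [0.288, 0.958, -0.0, -0.0]
force: [-0.3, 0.1, -2.0]
grip_width: 0.247
```

Request:
{"fn": "drive_tool", "kwargs": {"plan": [[0,0,0.001,0,255],[0,0,0.0005,0,255],[0,0,0,0,255]]}}

```text
time: 11.75
tool_pos: [590.0, -131.3, 150.7]
tcp_rot: [0.288, 0.958, -0.0, 0.0]
force: [0.2, -0.4, -2.0]
grip_width: 0.247
```

Request:
{"fn": "drive_tool", "kwargs": {"plan": [[0,0,0.001,0,255],[0,0,0.0005,0,255],[0,0,0,0,255]]}}

```text
time: 12.12
tool_pos: [590.0, -131.4, 149.2]
tcp_rot: [0.288, 0.958, -0.0, 0.0]
force: [-0.1, 0.9, -3.4]
grip_width: 0.25
```

Request:
{"fn": "drive_tool", "kwargs": {"plan": [[0,0,0.0005,0,255],[0,0,0.0005,0,255],[0,0,0,0,255]]}}

```text
time: 12.5
tool_pos: [590.0, -131.3, 148.2]
tcp_rot: [0.288, 0.958, -0.0, 0.0]
force: [0.1, -0.5, -2.6]
grip_width: 0.247
```

Request:
{"fn": "drive_tool", "kwargs": {"plan": [[0,0,0.0005,0,255],[0,0,0,0,255]]}}

```text
time: 12.75
tool_pos: [590.1, -131.4, 148.1]
tcp_rot: [0.288, 0.958, -0.0, 0.0]
force: [-1.6, -0.7, 1.2]
grip_width: 0.249
```

Request:
{"fn": "drive_tool", "kwargs": {"plan": [[0,0,0.0004,0,255],[0,0,0,0,255],[0,0,0,0,255]]}}

```text
time: 13.12
tool_pos: [590.2, -131.4, 148.0]
tcp_rot: [0.288, 0.958, -0.0, 0.0]
force: [-2.6, -0.4, 5.4]
grip_width: 0.253
```

```bash
python3 - <<'E'
from h import *
from cell import robot
o=robot.get_obs(); print(o["tool_pos"],yaw(o),o["force"],o["wrist_torque"],o["q"])
E
```

```text
[ 590.24091018 -131.39043372  148.02695462] 146.54489920840476 [-2.5732851  -0.42329961  5.38232818] [-0.08915417  0.54542936  0.05189895] [ 0.72154348  0.56611311 -0.7990318   1.759708    0.46976218  1.0166139
  0.73315319]
```

Key is home: z stops firm at 148.0, which is 14 mm below the mouth as predicted, with about 8 N net. Now turning clockwise in small steps with torque checks; at least 0.65 rad remains, so the first three are safe.

```bash
cat > st.py <<'E'
from h import *
from cell import robot
o=robot.get_obs(); print(o["time"].__round__(2) if hasattr(o["time"],'__round__') else o["time"],o["tool_pos"].round(2),"yaw",round(yaw(o),2),"turned",round(np.radians(146.54-yaw(o)),3),"F",o["force"].round(1),"T",o["wrist_torque"].round(3),"q7",o["q"][6].round(2))
E
```

Request:
{"fn": "drive_tool", "kwargs": {"plan": [[0,0,0,0.05,255],[0,0,0,0.05,255],[0,0,0,0,255]]}}

```text
time: 13.5
tool_pos: [590.3, -131.2, 148.1]
tcp_rot: [0.335, 0.942, -0.0, 0.0]
force: [-1.1, -0.3, 4.6]
grip_width: 0.247
```

```bash
python3 st.py
```

```text
13.5 [ 590.26 -131.18  148.08] yaw 140.82 turned 0.1 F [-1.1 -0.3  4.6] T [-0.064  0.599  0.045] q7 0.65
```

Request:
{"fn": "drive_tool", "kwargs": {"plan": [[0,0,0,0.05,255],[0,0,0,0.05,255],[0,0,0,0,255]]}}

```text
time: 13.88
tool_pos: [590.3, -131.2, 148.1]
tcp_rot: [0.382, 0.924, -0.0, 0.0]
force: [-3.1, -0.2, 5.7]
grip_width: 0.247
```

```bash
python3 st.py
```

```text
13.88 [ 590.3  -131.18  148.06] yaw 135.11 turned 0.2 F [-3.1 -0.2  5.7] T [-0.024  0.548  0.036] q7 0.56
```

Request:
{"fn": "drive_tool", "kwargs": {"plan": [[0,0,0,0.05,255],[0,0,0,0.05,255],[0,0,0,0,255]]}}

```text
time: 14.25
tool_pos: [590.4, -131.2, 148.1]
tcp_rot: [0.428, 0.904, -0.0, 0.001]
force: [-1.4, -0.6, 6.2]
grip_width: 0.249
```

```bash
python3 st.py
```

```text
14.25 [ 590.38 -131.17  148.07] yaw 129.38 turned 0.299 F [-1.4 -0.6  6.2] T [-0.054  0.559  0.   ] q7 0.47
```

Request:
{"fn": "drive_tool", "kwargs": {"plan": [[0,0,0,0.05,255],[0,0,0,0.05,255],[0,0,0,0,255]]}}

```text
time: 14.62
tool_pos: [590.4, -131.2, 148.1]
tcp_rot: [0.472, 0.882, 0.0, 0.001]
force: [-1.9, -0.4, 5.1]
grip_width: 0.243
```

```bash
python3 st.py
```

```text
14.62 [ 590.43 -131.21  148.07] yaw 123.65 turned 0.399 F [-1.9 -0.4  5.1] T [ 0.057  0.511 -0.035] q7 0.39
```

Request:
{"fn": "drive_tool", "kwargs": {"plan": [[0,0,0,0.05,255],[0,0,0,0.05,255],[0,0,0,0,255]]}}

```text
time: 15.0
tool_pos: [590.5, -131.2, 148.1]
tcp_rot: [0.515, 0.857, 0.0, 0.001]
force: [-1.5, -0.0, 3.7]
grip_width: 0.247
```

```bash
python3 st.py
```

```text
15.0 [ 590.52 -131.2   148.07] yaw 117.95 turned 0.499 F [-1.5 -0.   3.7] T [-0.01   0.446  0.015] q7 0.3
```

Request:
{"fn": "drive_tool", "kwargs": {"plan": [[0,0,0,0,255]]}}

```text
time: 15.12
tool_pos: [590.5, -131.2, 148.1]
tcp_rot: [0.515, 0.857, 0.0, 0.001]
force: [-0.6, 0.7, 6.3]
grip_width: 0.243
```

```bash
python3 st.py
```

```text
15.12 [ 590.48 -131.25  148.05] yaw 117.95 turned 0.499 F [-0.6  0.7  6.3] T [-0.061  0.499  0.057] q7 0.3
```

No drag is showing yet, so I'll check that the key really is in and turning: one picture plus joint-7 torque.

```bash
python3 - <<'E'
from h import *
from cell import robot,snapshot
ts=[]
for i in range(8):
    s=snapshot("wrist") if i else snapshot("scene")
    if i==0: sc=s
    o=robot.get_obs(); ts.append([*o["wrist_torque"],o["tau"][6],*o["force"]])
print(np.mean(ts,0).round(3),np.std(ts,0).round(3))
d=snapshot("side")
a=cv2.resize(sc["image"][130:220,150:260],(440,360),interpolation=cv2.INTER_CUBIC); b=cv2.resize(d["image"][110:200,245:335],(360,360),interpolation=cv2.INTER_CUBIC)
w=cv2.resize(s["image"][140:340,150:380],(276,240),interpolation=cv2.INTER_CUBIC)
c=np.zeros((600,800,3),np.uint8); c[:360,:440]=a;c[:360,440:]=b;c[360:,:276]=w
cv2.imwrite("pics/turn1.png",c)
E
```

```text
[-2.000e-03  4.760e-01  4.000e-03 -1.100e-02 -1.564e+00  8.000e-02
  5.966e+00] [0.03  0.021 0.041 0.    0.414 0.519 0.511]
```

View pics/turn1.png

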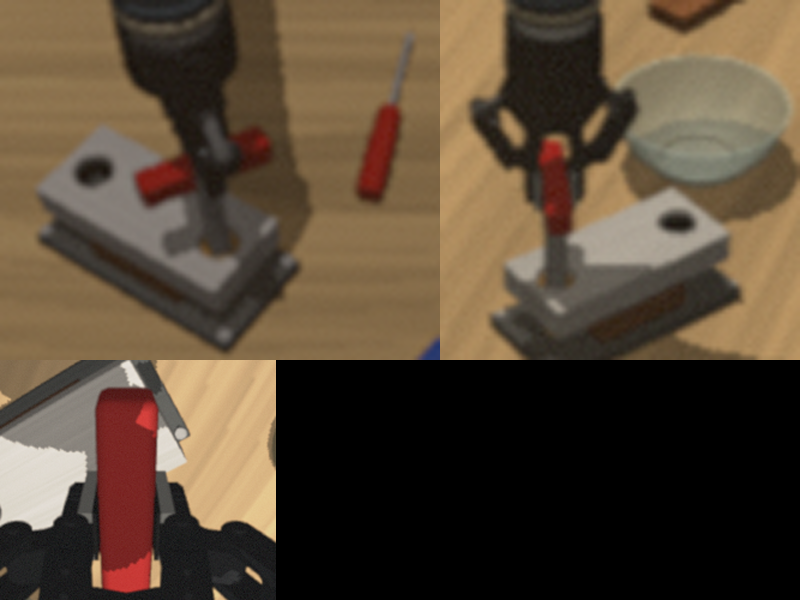

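Key seated in the bore with handle square in the pads. I'll read the torque during motion rather than after settling.

Request:
{"fn": "drive_tool", "kwargs": {"plan": [[0,0,0,0.02,255]]}}

```text
time: 15.7
tool_pos: [590.5, -131.3, 148.0]
tcp_rot: [0.524, 0.852, 0.0, 0.001]
force: [-1.5, 0.4, 5.3]
grip_width: 0.243
```

```bash
python3 st.py
```

```text
15.7 [ 590.5  -131.27  148.05] yaw 116.79 turned 0.519 F [-1.5  0.4  5.3] T [-0.     0.458  0.119] q7 0.28
```

Request:
{"fn": "drive_tool", "kwargs": {"plan": [[0,0,0,0.02,255]]}}

```text
time: 15.82
tool_pos: [590.5, -131.2, 148.1]
tcp_rot: [0.533, 0.846, 0.0, 0.001]
force: [-1.0, 0.2, 5.8]
grip_width: 0.248
```

```bash
python3 st.py
```

```text
15.82 [ 590.51 -131.22  148.07] yaw 115.64 turned 0.539 F [-1.   0.2  5.8] T [0.025 0.474 0.089] q7 0.26
```

Request:
{"fn": "drive_tool", "kwargs": {"plan": [[0,0,0,0.02,255]]}}

```text
time: 15.95
tool_pos: [590.5, -131.3, 148.0]
tcp_rot: [0.541, 0.841, 0.0, 0.001]
force: [-2.4, -0.3, 4.4]
grip_width: 0.248
```

```bash
python3 st.py
```

```text
15.95 [ 590.51 -131.26  148.03] yaw 114.5 turned 0.559 F [-2.4 -0.3  4.4] T [-0.023  0.42   0.118] q7 0.25
```

Request:
{"fn": "drive_tool", "kwargs": {"plan": [[0,0,0,0.02,255]]}}

```text
time: 16.08
tool_pos: [590.5, -131.3, 148.1]
tcp_rot: [0.549, 0.836, 0.0, 0.001]
force: [-1.1, 0.1, 6.2]
grip_width: 0.247
```

```bash
python3 st.py
```

```text
16.07 [ 590.54 -131.26  148.05] yaw 113.35 turned 0.579 F [-1.1  0.1  6.2] T [0.059 0.42  0.089] q7 0.23
```

Drag ≈ 0.1 N m is clear while moving, so the screw is turning. Continuing in fine steps.

Request:
{"fn": "drive_tool", "kwargs": {"plan": [[0,0,0,0.02,255],[0,0,0,0.02,255],[0,0,0,0.02,255]]}}

```text
time: 16.45
tool_pos: [590.6, -131.3, 148.1]
tcp_rot: [0.574, 0.819, 0.0, 0.001]
force: [-1.7, -0.5, 6.4]
grip_width: 0.247
```

```bash
python3 st.py
```

```text
16.45 [ 590.6  -131.29  148.08] yaw 109.91 turned 0.639 F [-1.7 -0.5  6.4] T [-0.041  0.378  0.043] q7 0.18
```

Request:
{"fn": "drive_tool", "kwargs": {"plan": [[0,0,0,0.02,255]]}}

```text
time: 16.58
tool_pos: [590.6, -131.3, 148.0]
tcp_rot: [0.582, 0.813, 0.0, 0.001]
force: [-1.0, 0.1, 5.2]
grip_width: 0.244
```

```bash
python3 st.py
```

```text
16.57 [ 590.57 -131.28  148.04] yaw 108.77 turned 0.659 F [-1.   0.1  5.2] T [-0.028  0.392  0.1  ] q7 0.16
```

Request:
{"fn": "drive_tool", "kwargs": {"plan": [[0,0,0,0.02,255]]}}

```text
time: 16.7
tool_pos: [590.6, -131.3, 148.0]
tcp_rot: [0.59, 0.807, 0.0, 0.001]
force: [-1.7, 0.3, 5.9]
grip_width: 0.248
```

```bash
python3 st.py
```

```text
16.7 [ 590.59 -131.29  148.05] yaw 107.62 turned 0.679 F [-1.7  0.3  5.9] T [-0.057  0.399  0.075] q7 0.14
```

Request:
{"fn": "drive_tool", "kwargs": {"plan": [[0,0,0,0.015,255]]}}

```text
time: 16.82
tool_pos: [590.6, -131.3, 148.1]
tcp_rot: [0.596, 0.803, 0.0, 0.001]
force: [-2.6, -0.5, 5.7]
grip_width: 0.248
```

```bash
python3 st.py
```

```text
16.82 [ 590.61 -131.3   148.05] yaw 106.77 turned 0.694 F [-2.6 -0.5  5.7] T [-0.025  0.416  0.083] q7 0.13
```

Request:
{"fn": "drive_tool", "kwargs": {"plan": [[0,0,0,0.015,255]]}}

```text
time: 16.95
tool_pos: [590.6, -131.3, 148.0]
tcp_rot: [0.602, 0.798, 0.0, 0.001]
force: [-0.7, 0.4, 5.6]
grip_width: 0.244
```

```bash
python3 st.py
```

```text
16.95 [ 590.59 -131.28  148.05] yaw 105.91 turned 0.709 F [-0.7  0.4  5.6] T [-0.03   0.39   0.059] q7 0.11
```

Request:
{"fn": "drive_tool", "kwargs": {"plan": [[0,0,0,0.015,255]]}}

```text
time: 17.08
tool_pos: [590.6, -131.3, 148.0]
tcp_rot: [0.608, 0.794, 0.0, 0.001]
force: [-1.8, 0.2, 5.4]
grip_width: 0.246
```

```bash
python3 st.py
```

```text
17.07 [ 590.63 -131.26  148.05] yaw 105.06 turned 0.724 F [-1.8  0.2  5.4] T [-0.048  0.413  0.055] q7 0.1
```

Request:
{"fn": "drive_tool", "kwargs": {"plan": [[0,0,0,0.015,255]]}}

```text
time: 17.2
tool_pos: [590.6, -131.3, 148.0]
tcp_rot: [0.614, 0.789, 0.0, 0.001]
force: [-1.1, -0.4, 5.5]
grip_width: 0.247
```

```bash
python3 st.py
```

```text
17.2 [ 590.61 -131.3   148.05] yaw 104.2 turned 0.739 F [-1.1 -0.4  5.5] T [-0.007  0.383  0.078] q7 0.09
```

Request:
{"fn": "drive_tool", "kwargs": {"plan": [[0,0,0,0.015,255]]}}

```text
time: 17.32
tool_pos: [590.6, -131.3, 148.1]
tcp_rot: [0.62, 0.784, 0.0, 0.001]
force: [-1.3, -0.3, 5.4]
grip_width: 0.249
```

```bash
python3 st.py
```

```text
17.32 [ 590.64 -131.33  148.06] yaw 103.33 turned 0.754 F [-1.3 -0.3  5.4] T [-0.057  0.343  0.126] q7 0.08
```

Request:
{"fn": "drive_tool", "kwargs": {"plan": [[0,0,0,0.015,255]]}}

```text
time: 17.45
tool_pos: [590.6, -131.3, 148.1]
tcp_rot: [0.626, 0.78, 0.0, 0.001]
force: [-1.7, -0.7, 4.4]
grip_width: 0.251
```

```bash
python3 st.py
```

```text
17.45 [ 590.64 -131.34  148.06] yaw 102.47 turned 0.769 F [-1.7 -0.7  4.4] T [-0.05   0.396  0.068] q7 0.06
```

Request:
{"fn": "drive_tool", "kwargs": {"plan": [[0,0,0,0.015,255]]}}

```text
time: 17.58
tool_pos: [590.7, -131.3, 148.0]
tcp_rot: [0.632, 0.775, 0.0, 0.001]
force: [-1.5, -1.1, 5.4]
grip_width: 0.244
```

```bash
python3 st.py
```

```text
17.57 [ 590.68 -131.29  148.04] yaw 101.62 turned 0.784 F [-1.5 -1.1  5.4] T [-0.064  0.355  0.107] q7 0.05
```

Request:
{"fn": "drive_tool", "kwargs": {"plan": [[0,0,0,0.015,255]]}}

```text
time: 17.7
tool_pos: [590.7, -131.3, 148.0]
tcp_rot: [0.638, 0.77, 0.0, 0.001]
force: [-1.4, -0.0, 5.4]
grip_width: 0.247
```

```bash
python3 st.py
```

```text
17.7 [ 590.65 -131.34  148.04] yaw 100.76 turned 0.799 F [-1.4 -0.   5.4] T [-0.051  0.351  0.062] q7 0.04
```

Request:
{"fn": "drive_tool", "kwargs": {"plan": [[0,0,0,0.015,255]]}}

```text
time: 17.82
tool_pos: [590.7, -131.3, 148.1]
tcp_rot: [0.643, 0.765, 0.0, 0.001]
force: [-1.1, -0.6, 5.3]
grip_width: 0.246
```

```bash
python3 st.py
```

```text
17.82 [ 590.68 -131.35  148.06] yaw 99.89 turned 0.814 F [-1.1 -0.6  5.3] T [-0.103  0.412  0.065] q7 0.02
```

Request:
{"fn": "drive_tool", "kwargs": {"plan": [[0,0,0,0.015,255]]}}

```text
time: 17.95
tool_pos: [590.7, -131.3, 148.1]
tcp_rot: [0.649, 0.761, 0.0, 0.001]
force: [-1.7, 0.0, 6.2]
grip_width: 0.245
```

```bash
python3 st.py
```

```text
17.95 [ 590.69 -131.32  148.05] yaw 99.04 turned 0.829 F [-1.7  0.   6.2] T [-0.087  0.386  0.064] q7 0.01
```

Request:
{"fn": "drive_tool", "kwargs": {"plan": [[0,0,0,0.015,255]]}}

```text
time: 18.08
tool_pos: [590.7, -131.3, 148.0]
tcp_rot: [0.655, 0.756, 0.0, 0.001]
force: [-1.1, -1.9, 5.5]
grip_width: 0.247
```

```bash
python3 st.py
```

```text
18.07 [ 590.67 -131.33  148.03] yaw 98.18 turned 0.844 F [-1.1 -1.9  5.5] T [-0.068  0.356  0.06 ] q7 -0.0
```

Request:
{"fn": "drive_tool", "kwargs": {"plan": [[0,0,0,0.015,255]]}}

```text
time: 18.2
tool_pos: [590.7, -131.4, 148.0]
tcp_rot: [0.661, 0.751, 0.0, 0.001]
force: [-1.4, -0.1, 5.5]
grip_width: 0.248
```

```bash
python3 st.py
```

```text
18.2 [ 590.68 -131.36  148.03] yaw 97.32 turned 0.859 F [-1.4 -0.1  5.5] T [-0.041  0.316  0.042] q7 -0.02
```

Request:
{"fn": "drive_tool", "kwargs": {"plan": [[0,0,0,0.015,255]]}}

```text
time: 18.32
tool_pos: [590.7, -131.4, 148.1]
tcp_rot: [0.666, 0.746, 0.0, 0.001]
force: [-0.9, -0.0, 6.2]
grip_width: 0.251
```

```bash
python3 st.py
```

```text
18.32 [ 590.73 -131.37  148.07] yaw 96.46 turned 0.874 F [-0.9 -0.   6.2] T [-0.05   0.333  0.036] q7 -0.03
```

Request:
{"fn": "drive_tool", "kwargs": {"plan": [[0,0,0,0.015,255]]}}

```text
time: 18.45
tool_pos: [590.7, -131.4, 148.1]
tcp_rot: [0.672, 0.741, 0.0, 0.001]
force: [-1.2, 0.1, 5.5]
grip_width: 0.246
```

```bash
python3 st.py
```

```text
18.45 [ 590.7  -131.39  148.06] yaw 95.6 turned 0.889 F [-1.2  0.1  5.5] T [-0.042  0.424  0.042] q7 -0.04
```

Request:
{"fn": "drive_tool", "kwargs": {"plan": [[0,0,0,0.015,255]]}}

```text
time: 18.58
tool_pos: [590.7, -131.4, 148.0]
tcp_rot: [0.677, 0.736, 0.0, 0.001]
force: [-1.0, -1.4, 5.2]
grip_width: 0.246
```

```bash
python3 st.py
```

```text
18.57 [ 590.69 -131.35  148.04] yaw 94.75 turned 0.904 F [-1.  -1.4  5.2] T [-0.002  0.316  0.108] q7 -0.06
```

Request:
{"fn": "drive_tool", "kwargs": {"plan": [[0,0,0,0.015,255]]}}

```text
time: 18.7
tool_pos: [590.7, -131.4, 148.1]
tcp_rot: [0.683, 0.731, 0.0, 0.001]
force: [-0.8, -0.5, 5.4]
grip_width: 0.246
```

```bash
python3 st.py
```

```text
18.7 [ 590.73 -131.37  148.05] yaw 93.9 turned 0.919 F [-0.8 -0.5  5.4] T [-0.077  0.323  0.119] q7 -0.07
```

Request:
{"fn": "drive_tool", "kwargs": {"plan": [[0,0,0,0.012,255]]}}

```text
time: 18.82
tool_pos: [590.7, -131.4, 148.1]
tcp_rot: [0.687, 0.727, 0.0, 0.001]
force: [-1.0, 0.1, 5.1]
grip_width: 0.246
```

```bash
python3 st.py
```

```text
18.82 [ 590.72 -131.39  148.06] yaw 93.23 turned 0.93 F [-1.   0.1  5.1] T [-0.107  0.314  0.264] q7 -0.08
```

Request:
{"fn": "drive_tool", "kwargs": {"plan": [[0,0,0,0.012,255]]}}

```text
time: 18.95
tool_pos: [590.7, -131.4, 148.1]
tcp_rot: [0.691, 0.723, 0.0, 0.001]
force: [-2.0, -0.5, 6.2]
grip_width: 0.244
```

```bash
python3 st.py
```

```text
18.95 [ 590.71 -131.37  148.05] yaw 92.56 turned 0.942 F [-2.  -0.5  6.2] T [-0.141  0.239  0.311] q7 -0.09
```

Torque has risen to 0.26–0.31, so it's firm. I'll confirm it holds when static, then back off.

```bash
python3 - <<'E'
from h import *
from cell import robot,snapshot
t=[]
for i in range(5): snapshot("side"); t.append(robot.get_obs()["wrist_torque"][2])
print(np.round(t,3),np.mean(t))
E
```

```text
[0.235 0.267 0.259 0.275 0.256] 0.2583441516868752
```

Held statically at 0.26 N m: at the stop, and under 0.35. Backing off into the play, then lifting out.

Request:
{"fn": "drive_tool", "kwargs": {"plan": [[0,0,0,-0.04,255],[0,0,0,-0.04,255],[0,0,0,-0.04,255],[0,0,0,0,255]]}}

```text
time: 19.7
tool_pos: [590.8, -131.4, 148.0]
tcp_rot: [0.647, 0.763, 0.001, 0.001]
force: [-0.9, 0.2, 5.0]
grip_width: 0.249
```

```bash
python3 st.py
```

```text
19.7 [ 590.77 -131.41  148.02] yaw 99.42 turned 0.822 F [-0.9  0.2  5. ] T [-0.006  0.288  0.013] q7 0.02
```

Request:
{"fn": "drive_tool", "kwargs": {"plan": [[0,0,-0.003,0,255],[0,0,-0.006,0,255],[0,0,-0.008,0,255],[0,0,-0.01,0,255],[0,0,-0.012,0,255],[0,0,-0.015,0,255],[0,0,0,0,255]]}}

```text
time: 20.58
tool_pos: [591.0, -131.3, 203.3]
tcp_rot: [0.647, 0.762, 0.001, 0.002]
force: [-0.2, -0.2, -3.3]
grip_width: 0.243
```

```bash
python3 st.py; python3 - <<'E'
from h import *
from cell import robot
delta(robot.get_obs(),[551.5,166.9,202],150)
S5,D5=load("s5"),load("d5")
# hole rim: dark blobs on block top
for s,e in ((S5,(298.8,184.6)),(D5,(247.7,246.2))):
    big=cv2.resize(s["image"],None,fx=4,fy=4,interpolation=cv2.INTER_CUBIC); g=cv2.cvtColor(big,cv2.COLOR_BGR2GRAY)
    for th in (45,55,65):
        for m,st,c in comps(g<th):
            p=c/4-.375
            if np.hypot(*(p-e))<6 and st[4]<5000: print(th,st[2:]/4,p,onplane(s,*p,55).round(1))
E
```

```text
20.57 [ 591.04 -131.3   203.27] yaw 99.33 turned 0.824 F [-0.2 -0.2 -3.3] T [0.042 0.017 0.023] q7 0.05
tool shift m [0.3007 0.0093 0.0009] turn -0.8843 yaw now 99.33 tilt [ 3.4e-03 -8.0e-04 -1.0e+00]
45 [ 1.5   2.75 10.  ] [301.04375 184.49375] [554.8 171.1  55. ]
55 [  6.5    7.   127.75] [299.11863992 184.38087084] [554.4 165.   55. ]
65 [ 6.25  4.   72.25] [246.89230104 247.18728374] [552.2 164.6  55. ]
```

Request:
{"fn": "drive_tool", "kwargs": {"plan": [[0.05,0.0015,0,0,255],[0.05,0.0015,0,0,255],[0.05,0.0015,0,0,255],[0.05,0.0015,0,0,255],[0.05,0.0015,0,0,255],[0.05,0.0015,0,0,255],[0,0,0,-0.167,255],[0,0,0,-0.167,255],[0,0,0,-0.167,255],[0,0,0,-0.167,255],[0,0,0,-0.167,255],[0,0,0,-0.167,255],[0,0,0,-0.167,255],[0,0,0,0,255],[0,0,0,0,255]]}}

```text
time: 22.45
tool_pos: [550.1, 165.9, 201.1]
tcp_rot: [0.12, 0.993, -0.0, -0.0]
force: [0.7, -0.3, -2.3]
grip_width: 0.245
```

```bash
python3 st.py; python3 - <<'E'
from h import *
from cell import robot,snapshot
o=robot.get_obs(); delta(o,[551.4,166.9,160],166.2)
w=load("w1"); s=snapshot("wrist"); W=s["image"]; sc=snapshot("scene")
d=snapshot("side"); im=sc["image"]
a=cv2.resize(sc["image"][135:215,255:345],(405,360),interpolation=cv2.INTER_CUBIC); b=cv2.resize(d["image"][195:285,205:300],(380,360),interpolation=cv2.INTER_CUBIC)
cv2.imwrite("pics/back.png",np.hstack([a,b]))
E
```

```text
22.45 [550.12 165.95 201.13] yaw 166.17 turned -0.343 F [ 0.7 -0.3 -2.3] T [-0.006 -0.011 -0.04 ] q7 0.55
tool shift m [-0.001   0.0012  0.0411] turn -0.0005 yaw now 166.17 tilt [-3.e-04 -3.e-04 -1.e+00]
```

View pics/back.png

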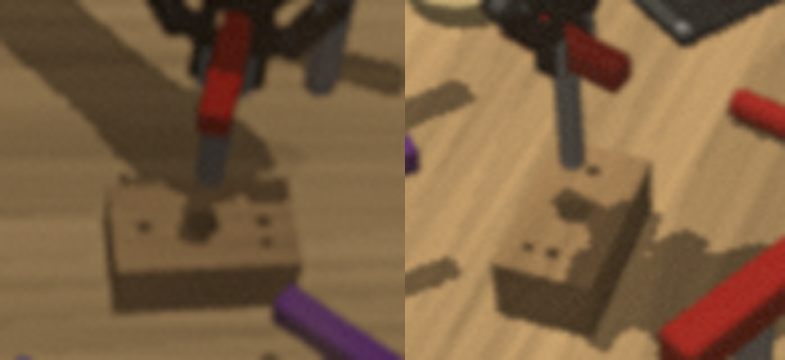

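Key is above its hole, which shows at (200,222) left and (572,205) right in the crop. Lowering gently and watching the force.

Request:
{"fn": "drive_tool", "kwargs": {"plan": [[-0.001,0.0012,0.01,0,255],[0,0,0.015,0,255],[0,0,0.012,0,255],[0,0,0.005,0,255],[0,0,0,0,255]]}}

```text
time: 23.22
tool_pos: [551.2, 167.1, 158.8]
tcp_rot: [0.119, 0.993, -0.0, -0.0]
force: [-0.4, 0.5, -2.9]
grip_width: 0.248
```

Request:
{"fn": "drive_tool", "kwargs": {"plan": [[0,0,0.001,0,255],[0,0,0.001,0,255],[0,0,0.001,0,255],[0,0,0.001,0,255],[0,0,0,0,255]]}}

```text
time: 23.85
tool_pos: [551.4, 167.0, 155.2]
tcp_rot: [0.119, 0.993, -0.0, -0.0]
force: [-0.2, 0.1, -2.9]
grip_width: 0.244
```

Request:
{"fn": "drive_tool", "kwargs": {"plan": [[0,0,0.001,0,255],[0,0,0.001,0,255],[0,0,0.001,0,255],[0,0,0,0,255]]}}

```text
time: 24.35
tool_pos: [551.4, 167.1, 152.2]
tcp_rot: [0.119, 0.993, -0.0, -0.0]
force: [-0.1, -0.0, -2.4]
grip_width: 0.247
```

Request:
{"fn": "drive_tool", "kwargs": {"plan": [[0,0,0.001,0,255],[0,0,0.001,0,255],[0,0,0.001,0,255],[0,0,0.001,0,255],[0,0,0,0,255]]}}

```text
time: 24.98
tool_pos: [551.4, 167.1, 148.2]
tcp_rot: [0.119, 0.993, -0.0, -0.0]
force: [1.1, -0.1, -2.7]
grip_width: 0.246
```

Request:
{"fn": "drive_tool", "kwargs": {"plan": [[0,0,0.001,0,255],[0,0,0.001,0,255],[0,0,0.001,0,255],[0,0,0.001,0,255],[0,0,0,0,255]]}}

```text
time: 25.6
tool_pos: [551.4, 167.0, 144.2]
tcp_rot: [0.119, 0.993, -0.0, -0.0]
force: [-0.8, -0.2, -2.1]
grip_width: 0.248
```

It's in the hole (tip about 6 mm below the mouth) with no contact force. Lowering the rest.

Request:
{"fn": "drive_tool", "kwargs": {"plan": [[0,0,0.003,0,255],[0,0,0.003,0,255],[0,0,0.003,0,255],[0,0,0.003,0,255],[0,0,0,0,255]]}}

```text
time: 26.22
tool_pos: [551.3, 167.0, 131.9]
tcp_rot: [0.119, 0.993, -0.0, -0.0]
force: [0.5, -0.2, -2.1]
grip_width: 0.25
```

Request:
{"fn": "drive_tool", "kwargs": {"plan": [[0,0,0.003,0,255],[0,0,0.003,0,255],[0,0,0.003,0,255],[0,0,0.003,0,255],[0,0,0,0,255]]}}

```text
time: 26.85
tool_pos: [551.3, 167.0, 120.0]
tcp_rot: [0.119, 0.993, -0.0, -0.0]
force: [0.8, 0.1, -1.9]
grip_width: 0.246
```

Request:
{"fn": "drive_tool", "kwargs": {"plan": [[0,0,0.002,0,255],[0,0,0.002,0,255],[0,0,0.002,0,255],[0,0,0.001,0,255],[0,0,0,0,255]]}}

```text
time: 27.48
tool_pos: [551.4, 167.1, 113.2]
tcp_rot: [0.119, 0.993, -0.0, -0.0]
force: [-0.7, 0.3, -2.6]
grip_width: 0.248
```

Request:
{"fn": "drive_tool", "kwargs": {"plan": [[0,0,0.001,0,255],[0,0,0.001,0,255],[0,0,0,0,255]]}}

```text
time: 27.85
tool_pos: [551.4, 167.0, 111.2]
tcp_rot: [0.119, 0.993, -0.0, -0.0]
force: [-0.2, 0.0, -2.6]
grip_width: 0.245
```

Request:
{"fn": "drive_tool", "kwargs": {"plan": [[0,0,0.0005,0,255],[0,0,0.0005,0,255],[0,0,0,0,255]]}}

```text
time: 28.22
tool_pos: [551.5, 167.1, 110.3]
tcp_rot: [0.119, 0.993, -0.0, 0.0]
force: [0.5, -0.1, -2.3]
grip_width: 0.245
```

Request:
{"fn": "drive_tool", "kwargs": {"plan": [[0,0,0.0005,0,255],[0,0,0,0,255]]}}

```text
time: 28.48
tool_pos: [551.6, 167.2, 110.2]
tcp_rot: [0.119, 0.993, -0.0, 0.0]
force: [-1.1, -0.1, 1.3]
grip_width: 0.249
```

It touched bottom at 110.2 (picked up from 110.1). Releasing and retreating.

Request:
{"fn": "drive_tool", "kwargs": {"plan": [[0,0,0,0,200],[0,0,0,0,120],[0,0,0,0,0],[0,0,0,0,0],[0,0,0,0,0],[0,0,0,0,0],[0,0,0,0,0]]}}

```text
time: 29.35
tool_pos: [551.5, 167.1, 109.8]
tcp_rot: [0.119, 0.993, -0.0, 0.0]
force: [-0.5, 0.2, -0.3]
grip_width: 1.004
```

Request:
{"fn": "drive_tool", "kwargs": {"plan": [[0,0,-0.02,0,0],[0,0,-0.03,0,0],[0,0,-0.04,0,0],[0,0,-0.05,0,0],[0,0,-0.05,0,0],[-0.03,-0.05,0,0,0],[-0.03,-0.05,0,0,0],[-0.03,-0.05,0,0,0],[0,0,0,0,0],[0,0,0,0,0]]}}

```text
time: 30.6
tool_pos: [603.2, 0.8, 300.9]
tcp_rot: [0.119, 0.993, 0.0, 0.0]
force: [0.4, 0.4, 0.2]
grip_width: 1.002
```

```bash
python3 st.py; python3 - <<'E'
from h import *
from cell import robot,snapshot
S,D=snapshot("scene"),snapshot("side")
rays=[]
for s,roi in ((S,(302,170)),(D,(246,229))):
    for m,st,c in comps(red(s["image"])):
        if abs(c-roi).max()<12:
            P=cloud(s)[m]; print("red",c,np.percentile(P,[50,95],axis=0).round()); rays.append(ray(s,*c))
if len(rays)==2: print(tri(rays))
for n,s in (("scene0",S),("side0",D)):
    d=cv2.absdiff(load(n)["image"],s["image"]).max(2)>60; print(n,[(st[:4].tolist(),st[4]) for m,st,c in comps(d)])
w=snapshot("wrist")["image"]
a=cv2.resize(S["image"],(400,300)); b=cv2.resize(D["image"],(400,300)); c=cv2.resize(w,(400,300))
e=cv2.resize(S["image"][140:215,255:355],(400,300))
cv2.imwrite("pics/end.png",np.vstack([np.hstack([a,b]),np.hstack([c,e])]))
E
```

```text
30.6 [603.25   0.79 300.89] yaw 166.34 turned -0.346 F [0.4 0.4 0.2] T [ 0.057  0.035 -0.035] q7 0.91
red [302.10625 169.86875] [[564. 165. 139.]
 [601. 180. 141.]]
red [245.56950673 228.79372197] [[549. 170. 138.]
 [592. 184. 141.]]
(array([553.82085477, 165.80713845, 129.83645862]), [np.float64(1.8060694383648812), np.float64(1.8060694383650515)])
scene0 [([24, 16, 52, 48], np.int32(764)), ([215, 40, 21, 29], np.int32(387)), ([213, 86, 62, 58], np.int32(1541))]
side0 [([395, 2, 23, 6], np.int32(58)), ([376, 10, 12, 8], np.int32(70)), ([305, 21, 13, 17], np.int32(159)), ([248, 25, 50, 30], np.int32(572)), ([489, 24, 10, 13], np.int32(69)), ([235, 33, 24, 24], np.int32(373)), ([241, 56, 20, 11], np.int32(87)), ([433, 62, 47, 81], np.int32(1744)), ([449, 68, 8, 6], np.int32(27)), ([230, 70, 40, 78], np.int32(1550)), ([486, 89, 26, 102], np.int32(1915)), ([463, 142, 5, 11], np.int32(33)), ([433, 144, 14, 13], np.int32(108)), ([448, 154, 14, 35], np.int32(259)), ([442, 189, 8, 11], np.int32(59)), ([505, 201, 4, 23], np.int32(60)), ([387, 203, 54, 43], np.int32(753)), ([264, 214, 24, 23], np.int32(255)), ([314, 223, 23, 13], np.int32(200)), ([334, 223, 37, 17], np.int32(412)), ([367, 223, 14, 16], np.int32(85)), ([481, 227, 29, 48], np.int32(581)), ([483, 291, 10, 10], np.int32(64))]
```

View pics/end.png

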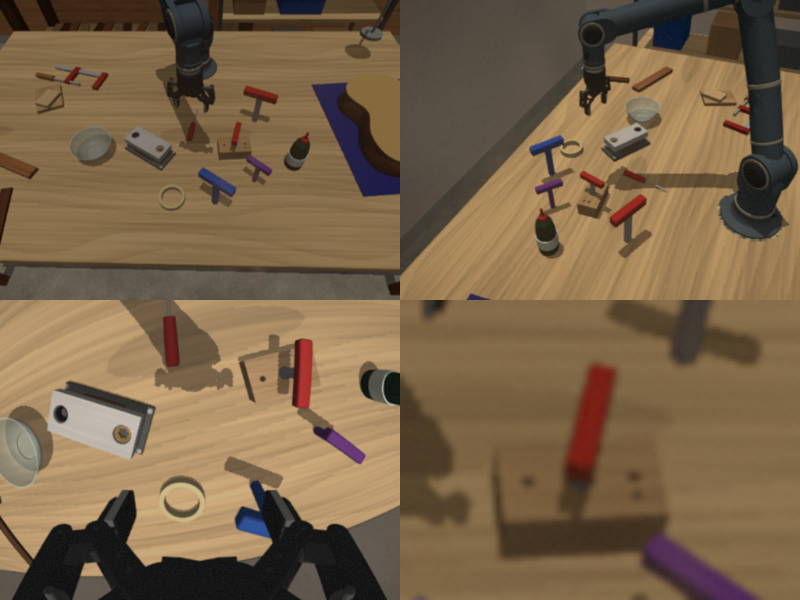

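The key stands in its block exactly as at the start (handle at 302,170 scene, same height), other things are unmoved, and the arm is clear. Handing in.

```bash
python3 -c "
from cell import robot
print(robot.job_done())"
```

```text
the job is handed in; nothing more can be done
None
```

The brass screw is clamped firm, the red key is standing back in its hole in the tool block, and I handed the job in at about 30.6 s of the 67 s allowed.

- **Seating:** The key went down without twisting, because I had read the lie of the flats from the wrist picture. It stopped at the socket bottom, at the depth expected for 14 mm, under about 8 N.
- **Turning:** I felt about 0.05 to 0.12 N m of drag while the screw moved. The torque then rose sharply, with a highest single reading of 0.31 N m. It held at about 0.26 N m with the key still, a shade over the 0.15 to 0.25 firm range but below the 0.35 slip limit.
- **Return:** I backed off into the play and lifted out. The key touched the bottom of its hole at the same height it was gripped at (110.2 against 110.1 mm), and I let go.
- **Last checks:** The handle sits within about 0.2 px of where it started, in both the scene and side pictures. The tape, bowl, glue bottle and screwdriver look unmoved, and the arm is clear of everything.
- **Disagreements:** When the key was held still partway through the turn, the drag read about zero, so I judged it only while moving. My estimates of the screw and hole positions from different cameras differed by 1 to 3 mm; the fits went in cleanly all the same.

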